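Put two carving chisels away in the covered bench tray

ROBOT

A 7-joint arm with a two-finger parallel gripper is mounted at the origin on a cart in front of the work surface, level with it; the furniture and walls round the work are solid. World frame = base frame: x ahead of the robot, y to its left, z up, the work surface at z = 0. Lengths are in m, angles in rad, forces in N, time in s.
With the tool pointing down it reaches from about 0.4 to 0.9 m from the base axis. Payload 5.6 kg.
Tool frame: the origin (TCP) lies midway between the tips of the shut fingers; the grasp point (between the pads) lies 19 mm behind it; z points along the fingers, y is the line along which they close (so a half turn about z gives the same grasp; the last joint's range is limited). The gripper opens to 92 mm and grips with 3 to 60 N. Pads are 20 mm wide; open, the fingers measure 128 mm over their backs; the gripper's body (75 mm by 189 mm) begins 69 mm behind the grasp point.
Start: joints at [1.092, 0.468, -0.012, 1.603, 0.006, 1.071, -0.056], TCP at [0.274, -0.589, 0.215] pointing down, gripper open.
Joint ranges: [-2.53, 2.53], [-0.31, 2.02], [-1.57, 1.55], [0.28, 2.44], [-1.29, 4.43], [0.15, 1.84], [-2.92, 2.92]. Speed limits (rad/s): [2.57, 2.57, 3.14, 3.14, 3.14, 3.14, 3.14].

INTERFACE

Orientations are given as a 3x3 rotation matrix whose columns are the frame's x, y, z axes.
In Python, from station import env, effector, solver, viewer, workorder, search_frame, tip_of gives the robot as it stands. Calls block until the motion is done:
- env.reach(position, orientation): joint-space move of the TCP to a pose.
- env.movel(position, frame=None, rate=0.15): straight line of the TCP; frame=None keeps the orientation; rate is the mean speed in m/s.
- env.goto_joints(angles): joint-space move.
- effector.release() and effector.grasp(squeeze=None): open the fingers fully, or close them until they stop; squeeze is the grip in N (None keeps the last).
- env.pause(seconds).
- solver.inverse_kinematics(position, orientation): joint angles nearest the present ones, or None.
- env.sense(): the state.
- viewer.read_camera(name): name is "scene" or "side" or "wrist"; returns (picture, depth): 400x640x3 uint8, red, green, blue; 400x640 float32, m along the optical axis (not along the pixel's ray), 0 where there is no reading.
- viewer.camera_info(name): a dict with "intrinsics" (3x3 intrinsics, pixels), "dist_coeffs" ([k1, k2, p1, p2, k3] as OpenCV has them; the pictures are not rectified), "eye" and "rotation" of the camera in the world; the wrist camera has in their place "T_tool_cam" (4x4, takes a point from camera to tool coordinates, whose origin is the TCP and whose axes are the flange's). Camera axes: x right, y up, looking along -z (the intrinsics and any distortion apply to the point x, -y, -z); pixel columns grow to the right and rows downward; lengths in m; the calibration is good to about 2 mm. A picture is of the moment at which its call begins: read the wrist's pose just before it. camera_info takes no time and is no camera call.
A pose or a line that the arm cannot do raises env.PlanningError and nothing moves.
- workorder.finish_job(): hands the job in; it is judged then, once.
Trained networks look in the newest picture that a camera, given by its name, has taken for a name from the list of things; names that differ only in an ending like _2 or _b are one class to them, and where a whole thing is asked for, a point or a joint stands for the part that bears it (a point fixed in the world has none). Each returns a list of dicts, best first, with "score" (0 to 1); they miss things now and then, are a little off and sometimes report something else, mostly with a low value. They report only what shows in the picture. A call takes as long as a camera call. They do not tell look-alikes from the thing itself.
- search_frame(camera, name): "at" ([x, y, z] in m, in world coordinates, good to about 4 mm: the middle of the surface that is visible of it).
- tip_of(camera, name): "at" ([x, y, z] in m, in world coordinates, good to about 4 mm: a listed point, or the origin of a listed thing).
The state is a dict: "t": time; "joint_positions": joint angles; "joint_velocities": joint speeds; "tau": joint torques, N m; "ee_pos": TCP position; "tcp_rot": TCP orientation; "wrist_force": force on the tool from outside, world axes, zero at the start; "moment": the same for the moment, N m; "gripper_width": finger opening in m; "grasp_force": force on a finger pad.
Only numpy, scipy, OpenCV 4.12 (cv2) and the standard library are available. Lean on these libraries where they do the work, as an engineer would, in place of code of your own. Each camera call takes 0.05 s, during which the arm holds its last target. There are 200 camera calls.

TASK

Put away the two carving chisels that lie out on the black table top (between the tool board and the robot) in the low wooden tool tray, the same way as the gouge already stored there: lying flat with the handle towards the open end, and the blade slid under the cover until the handle comes up against the cover's edge. The broad-bladed skew chisel goes in the wide pocket and the slim-bladed chisel in the narrow one; leave the stored gouge, the blue wax tin and the small wooden block at the right where they are.

Things in the scene. Friction and masses are not known exactly. Their poses are not given: they have to be found in the camera images.
- tool_tray: Fixed low wooden tray, 223 (x) x 230 (y) x 30 mm, origin at the centre of its underside; +x points into the pockets. Board floor, 8 mm above the bench, open and rimless from x = -111 to -1.5 mm. From x = 13.5 to 111.5 mm a cover (top 30 mm above bench) roofs three pockets along x, at y = +70 (wide), 0, -70 mm (narrow). Noses between them, 14 mm high, start at x = -1.5 mm.
- wide_pocket (a point): Middle of the wide pocket's mouth at the cover's front edge, on the tray floor (8 mm above the bench); axes as the tray's. The pocket is 14 mm high, 90 mm deep, 44 mm wide at the nose tips (15 mm in front of here), 38 mm here, tapering to 28 mm from 25 mm inside onward.
- narrow_pocket (a point): Middle of the narrow pocket's mouth at the cover's front edge, on the tray floor (8 mm above the bench); axes as the tray's. The pocket is 14 mm high, 90 mm deep, 34 mm wide at the nose tips (15 mm in front of here), 28 mm here, tapering to 18 mm from 25 mm inside onward.
- skew_chisel: Loose tool with broad slanted blade and brown wooden handle, 192 mm long, lying flat. Origin at the middle of its underside; own -y is the blade direction, z up. Handle y = -12 to +95 mm, 20 wide, 22 high. Blade y = -88 to -13 mm, 20 wide, 8 high, level with the underside. Centre of mass near y = +25 mm; 0.11 kg.
- skew_chisel_shoulder (a point): Blade end of the skew chisel's handle, on the underside: (0, -12.5, 0) mm in the chisel's frame; this is what comes up against the cover.
- skew_chisel_tip (a point): Cutting edge of the skew chisel, on the underside: (0, -88, 0) mm in its frame.
- narrow_chisel: Loose tool with slim straight blade and weathered greyish wooden handle, 206 mm long, lying flat. Origin at the middle of its underside; own -y is the blade direction, z up. Handle y = -17 to +103 mm, 20 wide, 22 high. Blade y = -102 to -18 mm, 10 wide, 8 high, level with the underside. Centre of mass near y = +28 mm; 0.11 kg.
- narrow_chisel_shoulder (a point): Blade end of the narrow chisel's handle, on the underside: (0, -17.5, 0) mm in its frame; this is what comes up against the cover.
- narrow_chisel_tip (a point): Cutting edge of the narrow chisel, on the underside: (0, -102, 0) mm in its frame.
- stored_gouge: Carving gouge already stored in the tray's middle pocket, pushed home, handle (23 mm wide, 26 mm high) lying on the open floor towards the open end. 203 mm long, origin at the centre of its underside, -y is the blade direction. Stays there.
- wax_tin: Round flat tin, blue lid, 68 mm across, 25 mm high, standing on the 22 mm thick brown tool board beyond the chisels; origin at the centre of its underside. Stays there.
- wood_block: Small light-coloured offcut of wood, 45 x 90 x 28 mm, lying on the bench to the right of the chisels; origin at the centre of its underside, long along its y. Stays there.
Not all that is in view belongs to the job. Leave any green look-alike of the skew_chisel alone.

How it is judged:
At the end, for the whole second after the job is handed in: Skew chisel in the wide pocket, narrow chisel in the narrow one, blade first; each handle's blade end at most 8 mm short of the cover's edge and 9 mm off the pocket's middle, flat on the tray floor (5 mm, 0.08 rad), parallel to the pocket within 0.10 rad, at rest (x of skew_chisel_shoulder in the frame of wide_pocket above -0.008 m and y of skew_chisel_shoulder in the frame of wide_pocket between -0.009 and 0.009 m and z of skew_chisel_shoulder in the frame of wide_pocket below 0.005 m and x of skew_chisel_tip in the frame of wide_pocket above 0.05 m and angle between the y axis of each of skew_chisel, narrow_chisel and the x axis of tool_tray, either way round below 0.1 rad and angle between each of skew_chisel, narrow_chisel's own z axis and vertical below 0.08 rad and linear speed of each of skew_chisel, narrow_chisel below 0.02 m/s and x of narrow_chisel_shoulder in the frame of narrow_pocket above -0.008 m and y of narrow_chisel_shoulder in the frame of narrow_pocket between -0.009 and 0.009 m and z of narrow_chisel_shoulder in the frame of narrow_pocket below 0.005 m and x of narrow_chisel_tip in the frame of narrow_pocket above 0.05 m); the robot touches nothing.
It fails at once if the stored gouge is shifted more than 10 mm (distance of stored_gouge from where it was at the start of the episode above 0.01 m).
It fails at once if the wax tin is shifted more than 15 mm (distance of wax_tin from where it was at the start of the episode above 0.015 m).
It fails at once if the wooden block is shifted more than 15 mm (distance of wood_block from where it was at the start of the episode above 0.015 m).
It also fails if it takes over 54 s, if anything falls off the work surface, if the arm or the gripper's body presses on something with over 40 N, if the wrist force passes 120 N, or if a joint passes its speed limit or range.

## Working session

There is one attempt and no reset: what is moved stays moved. The work goes in short steps, each a Python script; the robot and the scene stay as the last script left them, time stands still between calls to the robot, and variables do not carry over. Pictures are saved under pics/ and viewed, at most 10 in all, crops included, and the job is handed in when it is done.

```bash
mkdir -p pics; ls; python3 - <<'E'
from station import env, viewer, search_frame, tip_of
import cv2, numpy as np
for c in ("scene","side"):
    im,d=viewer.read_camera(c); cv2.imwrite(f"pics/{c}0.png",im[:,:,::-1]); np.savez(f"pics/{c}0.npz",im=im,d=d)
    i=viewer.camera_info(c); print(c,np.round(i["eye"],3),np.round(i["rotation"],3).tolist(),np.round(i["intrinsics"],1).tolist(),i["dist_coeffs"])
    for n in ("skew_chisel","skew_chisel_shoulder","skew_chisel_tip","narrow_chisel","narrow_chisel_shoulder","narrow_chisel_tip","tool_tray","wide_pocket","narrow_pocket","stored_gouge","wax_tin","wood_block"):
        print(n,[(np.round(r["at"],3).tolist(),round(r["score"],2)) for r in tip_of(c,n)][:3])
print(viewer.camera_info("wrist"))
print(env.sense()["t"])
E
```

```text
pics
scene [-0.238  0.447  1.005] [[-0.476, 0.635, -0.609], [-0.879, -0.329, 0.344], [0.018, 0.699, 0.715]] [[465.2, 0.0, 318.0], [0.0, 465.2, 197.3], [0.0, 0.0, 1.0]] [-0.02816795  0.          0.          0.          0.        ]
skew_chisel [([0.327, -0.268, 0.004], 0.73), ([0.542, -0.223, -0.0], 0.64), ([0.58, 0.292, 0.003], 0.19)]
skew_chisel_shoulder [([0.548, -0.219, 0.002], 0.76), ([0.328, -0.275, -0.002], 0.74)]
skew_chisel_tip [([0.62, -0.182, -0.003], 0.72), ([0.347, -0.354, -0.0], 0.59)]
narrow_chisel [([0.528, 0.023, 0.001], 0.78)]
narrow_chisel_shoulder [([0.535, 0.001, 0.003], 0.87)]
narrow_chisel_tip [([0.592, -0.058, -0.003], 0.59), ([0.576, 0.289, 0.009], 0.59)]
tool_tray [([0.58, 0.292, 0.002], 0.92)]
wide_pocket []
narrow_pocket [([0.608, 0.226, 0.008], 0.76)]
stored_gouge [([0.54, 0.005, -0.001], 0.58)]
wax_tin [([0.764, -0.205, 0.028], 0.69)]
wood_block [([0.637, -0.457, 0.006], 0.71)]
side [0.15  0.978 0.471] [[-0.931, 0.154, -0.331], [-0.365, -0.329, 0.871], [0.026, 0.932, 0.362]] [[387.0, 0.0, 318.9], [0.0, 387.0, 195.7], [0.0, 0.0, 1.0]] [-0.06753711  0.      
[... 768 characters left out ...]
2], 0.23)]
wood_block [([0.641, -0.458, 0.001], 0.73), ([0.555, -0.216, 0.004], 0.52)]
{'intrinsics': array([[304.86179269,   0.        , 318.0871381 ],
       [  0.        , 304.86179269, 195.0676997 ],
       [  0.        ,   0.        ,   1.        ]]), 'dist_coeffs': array([0.01246367, 0.        , 0.        , 0.        , 0.        ]), 'T_tool_cam': array([[-6.24780417e-04,  9.65269859e-01,  2.61254109e-01,
         7.32329513e-02],
       [ 9.99999800e-01,  6.27679816e-04,  7.23429205e-05,
        -4.64377803e-05],
       [-9.41534903e-05,  2.61254102e-01, -9.65270058e-01,
        -1.69127949e-01],
       [ 0.00000000e+00,  0.00000000e+00,  0.00000000e+00,
         1.00000000e+00]])}
1.3
```

View pics/scene0.png

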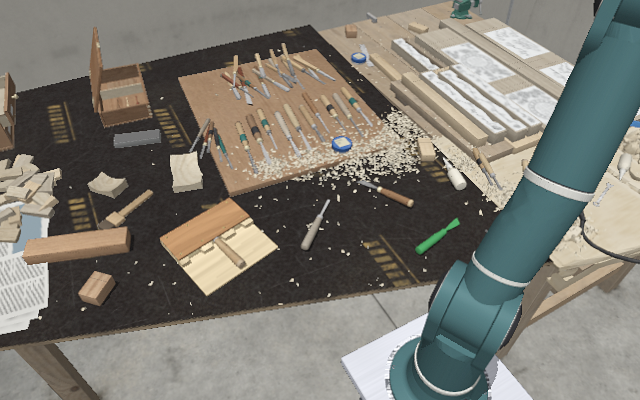

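View pics/side0.png

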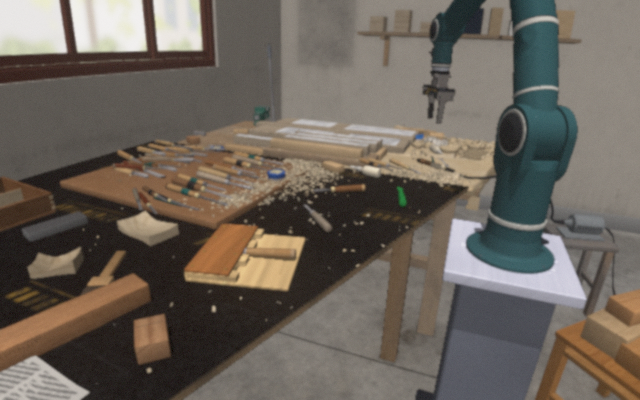

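The green item at (437,236) in the scene view is the look-alike at about (0.33, -0.27). The real skew has its brown handle at (385,193), the narrow chisel is at (315,225) and the tray at (220,245). Next I'll measure closer with the wrist camera.

```bash
cat > h.py <<'E'
from station import env, effector, solver, viewer, workorder, search_frame, tip_of
import numpy as np, cv2
def down(yaw):
    c,s=np.cos(yaw),np.sin(yaw); return np.array([[c,s,0],[s,-c,0],[0,0,-1.]])
def look(tag):
    s=env.sense(); im,d=viewer.read_camera("wrist"); i=viewer.camera_info("wrist")
    cv2.imwrite(f"pics/{tag}.png",im[:,:,::-1])
    T=np.eye(4); T[:3,:3]=s["tcp_rot"]; T[:3,3]=s["ee_pos"]; T=T@i["T_tool_cam"]
    vu=np.mgrid[0:400,0:640]; p=np.stack([vu[1],vu[0]],-1).reshape(-1,1,2).astype(float)
    n=cv2.undistortPoints(p,i["intrinsics"],i["dist_coeffs"])[:,0]; z=d.reshape(-1)
    P=np.stack([n[:,0]*z,-n[:,1]*z,-z],1)@T[:3,:3].T+T[:3,3]; P[z==0]=np.nan
    P=P.reshape(400,640,3); np.savez(f"pics/{tag}.npz",im=im,P=P,T=T); return im,P
def nets(names):
    for n in names: print(n,[(np.round(r["at"],4).tolist(),round(r["score"],2)) for r in tip_of("wrist",n)][:3])
E
python3 - <<'E'
from h import *
s=env.sense(); print(np.round(s["tcp_rot"],2).tolist())
C=["skew_chisel","skew_chisel_shoulder","skew_chisel_tip","narrow_chisel","narrow_chisel_shoulder","narrow_chisel_tip"]
Tn=["tool_tray","wide_pocket","narrow_pocket","stored_gouge"]
yaw=np.arctan2(s["tcp_rot"][1,0],s["tcp_rot"][0,0]); print(yaw)
for k,(x,y,z) in enumerate([(.50,-.15,.22),(.54,-.05,.25),(.52,.25,.25),(.57,.30,.22)]):
    for w in (0,yaw,np.pi):
        try: env.reach(np.array([x,y,z]),down(w)); break
        except env.PlanningError as e: print(k,w,e)
    print("view",k,w,env.sense()["t"]); env.pause(.15)
    look(f"w{k}"); nets(C if k<2 else Tn+["narrow_chisel_shoulder"])
print(env.sense()["t"],np.round(env.sense()["joint_positions"],2))
E
```

```text
[[0.91, 0.42, -0.0], [0.42, -0.91, -0.0], [-0.0, -0.0, -1.0]]
0.43564814060864193
view 0 0 3.1
skew_chisel [([0.3302, -0.2597, -0.0011], 0.71), ([0.5375, -0.22, -0.0044], 0.67)]
skew_chisel_shoulder [([0.5502, -0.2164, 0.0009], 0.93), ([0.3307, -0.2749, 0.003], 0.81)]
skew_chisel_tip [([0.6205, -0.189, 0.0022], 0.72)]
narrow_chisel [([0.525, 0.0177, -0.0009], 0.67)]
narrow_chisel_shoulder [([0.5357, 0.0036, 0.0011], 0.88)]
narrow_chisel_tip [([0.5942, -0.0571, 0.0002], 0.76)]
view 1 0 4.125
skew_chisel [([0.5386, -0.2181, -0.0066], 0.81), ([0.5772, 0.2855, -0.0042], 0.63), ([0.5744, 0.3632, 0.0102], 0.4)]
skew_chisel_shoulder [([0.5469, -0.2133, 0.0037], 0.79)]
skew_chisel_tip [([0.6197, -0.1859, 0.0], 0.96)]
narrow_chisel [([0.5222, 0.0161, 0.0004], 0.75), ([0.5492, -0.2171, 0.0012], 0.37), ([0.6378, -0.4539, -0.0018], 0.16)]
narrow_chisel_shoulder [([0.5359, 0.0048, 0.001], 0.86), ([0.5462, -0.2159, 0.0006], 0.33)]
narrow_chisel_tip [([0.5959, -0.0587, -0.0002], 0.95)]
view 2 0 5.775
tool_tray [([0.5764, 0.2866, -0.0048], 0.78), ([0.5742, 0.2861, 0.0073], 0.45)]
wide_pocket [([0.5743, 0.3621, 0.0063], 0.97)]
narrow_pocket [([0.6091, 0.2258, 0.0079], 0.78)]
stored_gouge [([0.5718, 0.288, 0.0066], 0.71)]
narrow_chisel_shoulder [([0.5365, 0.0041, 0.0004], 0.89)]
view 3 0 6.6333
tool_tray [([0.5761, 0.286, -0.0043], 0.64)]
wide_pocket [([0.5744, 0.3621, 0.0087], 0.89)]
narrow_pocket [([0.6098, 0.2277, 0.0027], 0.59)]
stored_gouge [([0.5718, 0.2883, 0.0109], 0.89)]
narrow_chisel_shoulder [([0.5353, 0.0029, 0.0008], 0.95)]
7.0833 [-0.25  0.49 -0.39  1.59  0.2   1.1  -2.27]
```

```bash
cat > fit.py <<'E'
from h import *
def pts(tag,lo,hi,c,r):
    P=np.load(f"pics/{tag}.npz")["P"]; m=(P[...,2]>lo)&(P[...,2]<hi)&(np.hypot(P[...,0]-c[0],P[...,1]-c[1])<r); return P[m]
def rect(p):
    r=cv2.minAreaRect((p[:,:2]*1000).astype(np.float32)); b=cv2.boxPoints(r); e=b[1]-b[0],b[2]-b[1]; e=max(e,key=np.linalg.norm)
    return np.round(r[0],1),np.round(r[1],1),"long yaw",round(np.arctan2(e[1],e[0]),3)
E
python3 - <<'E'
from fit import *
for t in ("w2","w3"):
    p=pts(t,.0,.05,(.58,.292),.2); h,e=np.histogram(p[:,2],np.arange(0,.05,.002)); print(t,h)
    q=pts(t,.026,.034,(.6350,.307),.15); print("cover",len(q),rect(q))
    q=pts(t,.005,.0115,(.54,.28),.17); print("floor",rect(q))
    # tray-frame slices
    a=.2533; X=np.array([np.cos(a),np.sin(a)]);Y=np.array([-X[1],X[0]]); mid=np.array([.5918,.2943])
    q=pts(t,.005,.05,(.54,.28),.25); u=(q[:,:2]-mid)@X; v=(q[:,:2]-mid)@Y
    k=(q[:,2]>.016)&(abs(v)<.03)&(u<-.018); print("gouge handle u",u[k].min(),u[k].max(),"v",np.percentile(v[k],[2,50,98]),"z",q[k,2].max())
for t in ("w0","w1"):
    for n,c,r in (("skew",(.505,-.24),.09),("narrow",(.495,.045),.085)):
        q=pts(t,.012,.035,c,r); a=np.median(q[:,:2],0); q=q[np.hypot(*(q[:,:2]-a).T)<.075]
        uu,ss,vv=np.linalg.svd(q[:,:2]-q[:,:2].mean(0),full_matrices=False)
        print(t,n,len(q),rect(q),"pca",np.round(np.arctan2(vv[0][1],vv[0][0]),3),"ztop",np.percentile(q[:,2],[50,95,99]).round(4))
        q=pts(t,-.01,.01,c,.2); print("  table z",np.median(q[:,2]).round(4))
E
python3 - <<'E'
import cv2,numpy as np
a=cv2.imread('pics/w1.png');b=cv2.imread('pics/w3.png')
cv2.imwrite('pics/m1.png',np.vstack([a[50:350],b[50:350]]))
E
```

```text
w2 [ 4191    39   990 10017  1915    13    11    19    19   244  1001   240
   252  2719 13200  1729   164     9     0     0     0     0     0     0]
cover 17649 (array([588.7, 293.4]), array([203.3, 230.6]), 'long yaw', np.float32(-1.319))
floor (array([499. , 254.3]), array([202.3, 263.1]), 'long yaw', np.float32(-1.322))
gouge handle u -0.1195185616977026 -0.018040684512078922 v [-0.01140599 -0.00152154  0.00994873] z 0.034851610877317474
w3 [ 5358    51   670 10126  2163    38    26    32    33   171  1136   298
   254  2112 14507  2149   169     4     0     0     0     0     0     0]
cover 18767 (array([588.8, 294.1]), array([203.7, 231.5]), 'long yaw', np.float32(-1.324))
floor (array([497.5, 253.1]), array([197.3, 262. ]), 'long yaw', np.float32(-1.321))
gouge handle u -0.11951395521804323 -0.01824289527967515 v [-0.01082003 -0.00052361  0.01022435] z 0.034685592893868356
w0 skew 1569 (array([ 507.5, -238.2]), array([117.5,  22.2]), 'long yaw', np.float32(0.431)) pca -2.711 ztop [0.02   0.0251 0.0262]
  table z -0.0008
w0 narrow 1762 (array([500.4,  46.4]), array([ 23.3, 129.4]), 'long yaw', np.float32(-0.831)) pca 2.317 ztop [0.0197 0.0248 0.0258]
  table z -0.0009
w1 skew 1308 (array([ 507.3, -237.3]), array([118. ,  22.6]), 'long yaw', np.float32(0.433)) pca -2.722 ztop [0.0199 0.0252 0.0263]
  table z -0.0007
w1 narrow 1330 (array([499.4,  45.8]), array([ 23.1, 129.5]), 'long yaw', np.float32(-0.856)) pca 2.276 ztop [0.0201 0.0249 0.0258]
  table z -0.0008
```

View pics/m1.png

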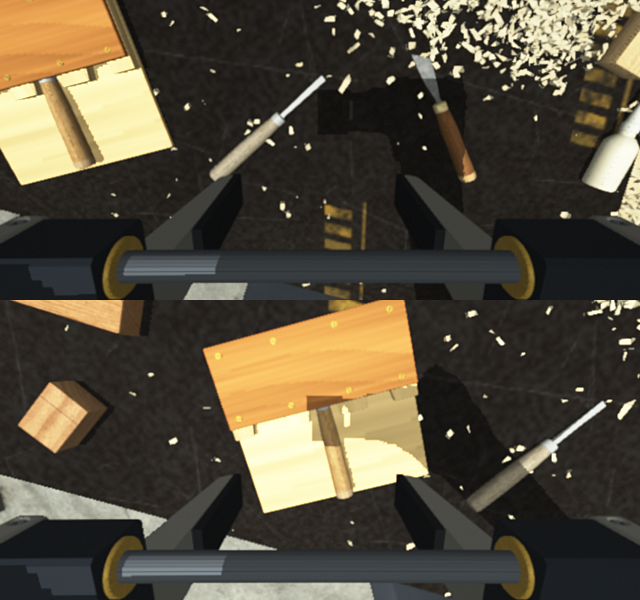

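Depth and networks agree to about 3 mm for the tray (mouth midpoint, yaw 0.25) and for both chisels (butt, shoulder and tip distances).

The fully open fingers are 128 mm wide, so near the gouge they would hit it. I'll insert each blade partly, release behind the gouge's handle end, then push the butt home with the fingers shut.

```bash
cat > job.py <<'E'
from fit import *
A=.250; X=np.array([np.cos(A),np.sin(A)]); Y=np.array([-X[1],X[0]]); M=np.array([.5917,.2943])
def tray(u,v,z): return np.r_[M+u*X+v*Y,z]
def pick_insert(butt,yaw,v,dry=False):
    g=np.r_[butt+.030*np.array([np.cos(yaw),np.sin(yaw)]),.004]
    up=lambda p,z:np.r_[p[:2],z]
    if dry:
        for p,w in ((g,yaw),(tray(-.135,v,.014),A),(tray(-.185,v,.03),A)):
            for o in (0,np.pi):
                q=solver.inverse_kinematics(p,down(w+o)); print(o,None if q is None else np.round(q,2))
        return
    env.reach(up(g,.10),down(yaw)); env.movel(g,rate=.12)
    effector.grasp(40); s=env.sense(); print("width",s["gripper_width"],"force",s["grasp_force"],"z",s["ee_pos"][2])
    env.movel(up(g,.09)); print("held",env.sense()["gripper_width"])
    env.reach(tray(-.235,v,.09),down(A)); env.movel(tray(-.235,v,.0150),rate=.12)
    print("f",np.round(env.sense()["wrist_force"],1))
    env.movel(tray(-.135,v,.0150),rate=.08); s=env.sense(); print("in",np.round(s["wrist_force"],1),np.round(s["ee_pos"]-tray(-.135,v,.015),4))
    env.movel(tray(-.135,v,.0125),rate=.03); print("f",np.round(env.sense()["wrist_force"],1),env.sense()["gripper_width"])
    effector.release(); env.movel(tray(-.135,v,.10)); print("t",env.sense()["t"])
def check(tag,v,base=.008):
    look(tag); P=np.load(f"pics/{tag}.npz")["P"].reshape(-1,3); P=P[~np.isnan(P[:,0])]
    u=(P[:,:2]-M)@X; w=(P[:,:2]-M)@Y-v; k=(P[:,2]>base+.009)&(P[:,2]<.045)&(abs(w)<.03)&(u<-.019)&(u>-.2)
    u,w,z=u[k],w[k],P[k,2]; c=np.polyfit(u,w,1)
    print(tag,len(u),"u",np.percentile(u,[.5,99.5]).round(4),"yaw err",c[0].round(3),"v at shoulder",np.polyval(c,np.percentile(u,99.5)).round(4),
      "ztop tail/head",[np.percentile(z[i],90).round(4) for i in (u<u.min()+.03,u>u.max()-.03)])
E
python3 - <<'E'
from job import *
S=(np.array([.4539,-.2622]),.425); N=(np.array([.457,.0945]),-.84)
pick_insert(*S,.07,True); pick_insert(*N,-.07,True)
pick_insert(*S,.07)
try: env.reach(tray(-.10,.03,.23),down(A)); env.pause(.15); check("c1",.07); nets(["skew_chisel_shoulder","skew_chisel_tip"])
except Exception as e: print(repr(e))
print(env.sense()["t"])
E
```

```text
0 [ 0.65  0.62 -0.29  1.97  0.31  0.59 -1.  ]
3.141592653589793 [ 1.31  1.2  -1.34  1.94  1.29  1.24  1.46]
0 [-0.41  0.63 -0.37  1.95  0.37  0.63 -2.34]
3.141592653589793 [ 0.18  1.19 -1.34  1.91  1.27  1.24  0.19]
0 [-0.42  0.55 -0.4   2.05  0.37  0.61 -2.39]
3.141592653589793 [ 0.19  1.09 -1.34  2.02  1.21  1.18  0.12]
0 [-0.08  0.54 -0.17  2.12  0.18  0.49 -2.8 ]
3.141592653589793 [ 0.36  0.67 -0.71  2.1   0.74  0.64 -0.14]
0 [-0.16  0.59 -0.35  2.03  0.36  0.58 -2.08]
3.141592653589793 [ 0.47  1.15 -1.34  2.    1.26  1.2   0.4 ]
0 [-0.15  0.5  -0.38  2.14  0.35  0.55 -2.11]
3.141592653589793 [ 0.5   1.05 -1.33  2.11  1.2   1.12  0.36]
width 0.01946454798147943 force 39.99025762081146 z 0.003978534795919225
held 0.019178754326581275
f [-0.1 -0.5 -0.9]
in [-0.2  0.6 -0.5] [-0.0006 -0.     -0.    ]
f [-0.8  0.2 -1.2] 0.0192603806765073
t 18.25
c1 1608 u [-0.1638 -0.0343] yaw err 0.007 v at shoulder -0.0006 ztop tail/head [np.float64(0.0337), np.float64(0.0242)]
skew_chisel_shoulder []
skew_chisel_tip []
19.1667
```

```bash
cat >> job.py <<'E'
def push(v,L):
    env.reach(tray(-.20,v,.08),down(A)); effector.grasp(10); env.movel(tray(-.20,v,.0125))
    f0=env.sense()["wrist_force"][:2]@X
    u=-L-.0125; env.movel(tray(u,v,.0125),rate=.06); print("pushed",u,np.round(env.sense()["wrist_force"],1))
    while u<-L+.002:
        u+=.001; env.movel(tray(u,v,.0125),rate=.03); f=env.sense()["wrist_force"][:2]@X-f0
        if f<-8: break
    print("stop u",round(u+L,4),"f",round(f,1),"ee u",((env.sense()["ee_pos"][:2]-M)@X+L).round(4))
    env.movel(tray(u-.03,v,.0125)); env.movel(tray(u-.03,v,.09)); effector.release(); print("t",env.sense()["t"])
E
python3 - <<'E'
from job import *
push(.07,.1075)
env.reach(tray(-.10,.03,.23),down(A)); env.pause(.15); check("c2",.07); nets(["skew_chisel_shoulder","wide_pocket"]); print(env.sense()["t"])
E
```

```text
pushed -0.12 [0.4 0.2 1. ]
stop u -0.0065 f -8.0 ee u -0.0085
t 27.25
c2 1314 u [-0.1061 -0.0194] yaw err 0.003 v at shoulder -0.0015 ztop tail/head [np.float64(0.0335), np.float64(0.0296)]
skew_chisel_shoulder [([0.5723, 0.3617, 0.0068], 0.67)]
wide_pocket [([0.5734, 0.3605, 0.0117], 0.68)]
28.2083
```

View pics/c2.png

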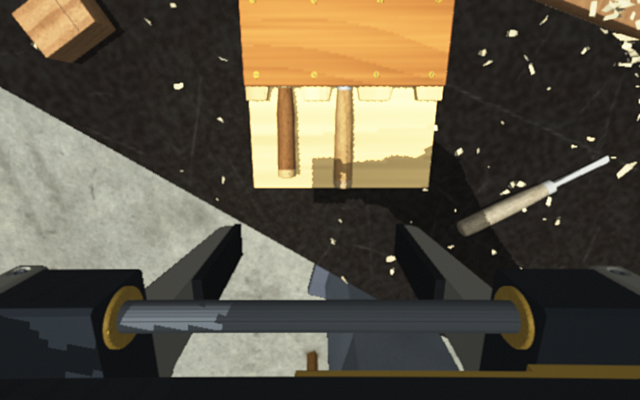

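The skew chisel is home: its handle at (286,130) touches the cover edge, and the gouge at (344,135) hasn't moved. Next is the narrow chisel.

```bash
sed -i 's/rate=.03); f=env/rate=.05); f=env/; s/u=-L-.0125; env/u=-L-.0115; env/; s/rate=.06); print("pushed/rate=.08); print("pushed/' job.py
python3 - <<'E'
from job import *
N=(np.array([.457,.0945]),-.84)
g=N[0]+.03*np.array([np.cos(N[1]),np.sin(N[1])])
print([None if q is None else np.round(q[6],2) for q in (solver.inverse_kinematics(np.r_[g,z],down(N[1])) for z in (.1,.004))])
pick_insert(*N,-.07)
check("c3",-.07)
E
```

```text
[np.float64(-2.8), np.float64(-2.88)]
width 0.01913261617655066 force 39.999858140945435 z 0.003975352553432808
held 0.01896817208770514
f [-0.7  0.4 -1.5]
in [-0.3  0.7 -0.8] [-0.0005 -0.0001 -0.    ]
f [-0.4  0.4 -1.7] 0.019386540426100222
t 36.9833
c3 4191 u [-0.164 -0.024] yaw err -0.002 v at shoulder -0.0005 ztop tail/head [np.float64(0.0333), np.float64(0.0246)]
```

```bash
python3 - <<'E'
from job import *
push(-.07,.1205)
env.reach(tray(-.10,-.03,.23),down(A)); env.pause(.1); check("c4",-.07); check("c5",.07); nets(["narrow_chisel_shoulder","stored_gouge"]); print(env.sense()["t"])
E
```

```text
pushed -0.132 [-0.5 -0.9 -0.2]
stop u -0.0055 f -8.3 ee u -0.0082
t 44.2417
c4 1492 u [-0.1175 -0.0194] yaw err -0.002 v at shoulder 0.0001 ztop tail/head [np.float64(0.0335), np.float64(0.0291)]
c5 1415 u [-0.1057 -0.0192] yaw err 0.014 v at shoulder -0.0015 ztop tail/head [np.float64(0.0337), np.float64(0.0295)]
narrow_chisel_shoulder [([0.6083, 0.2286, 0.0081], 0.64)]
stored_gouge [([0.5747, 0.2877, 0.0074], 0.92)]
45.2083
```

View pics/c4.png

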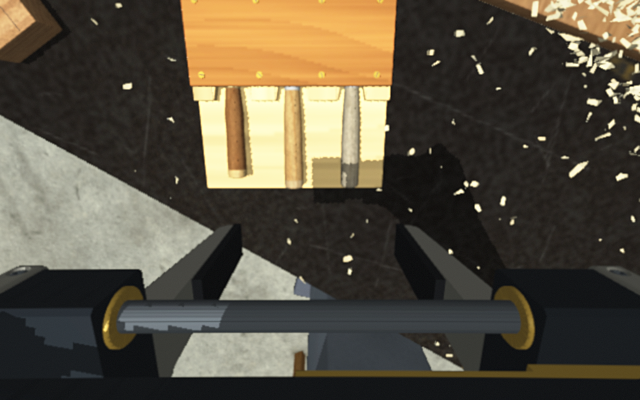

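The picture shows all three tools parallel and up against the cover: skew at (235,130), gouge at (292,135), narrow chisel at (351,135). The robot is clear of everything.

```bash
python3 -c "
from station import workorder; print(workorder.finish_job())"
```

```text
the job is handed in; nothing more can be done
None
```

Both chisels are in their pockets with their handles up against the cover. The gouge looks unmoved, and I handed the job in at about 45 s of the 54 s allowed; no verdict came back.

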